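# Eject the taller plug-in board with its levers

## Robot

A 6-joint arm with a two-finger parallel gripper is mounted at the origin on the work surface; the furniture and walls round the work are solid. World frame = base frame: x ahead of the robot, y to its left, z up, the work surface at z = 0. Lengths are in m, angles in rad, forces in N, time in s.
With the tool pointing down it reaches from about 0.25 to 0.775 m from the base axis. Payload 4 kg.
Tool frame: the origin (TCP) lies midway between the tips of the shut fingers; the grasp point (between the pads) lies grip_point_offset behind it (grip_point_offset is the distance from the TCP to the grasp point, in m); z points along the fingers, y is the line along which they close (so a half turn about z gives the same grasp; the last joint's range is limited). The gripper opens to 94 mm and grips with 3 to 60 N. Pads are 16 mm wide; open, the fingers measure 119 mm over their backs; the gripper's body (75 mm by 177 mm) begins 78 mm behind the grasp point.
Start: joints at [-1.358, 0.087, 1.371, -0, 1.684, -0.103], TCP at [0.171, -0.523, 0.206] pointing down, gripper open.
Joint ranges: [-3.1, 3.1], [-0.76, 2.03], [0.27, 2.55], [-1.08, 4.22], [0.17, 2.65], [-2.57, 2.57]. Speed limits (rad/s): [2.79, 2.79, 3.14, 3.14, 3.14, 3.14].

## Interface

Orientations are given as [roll, pitch, yaw] about the fixed x, y, z axes, in that order (R = Rz(yaw) Ry(pitch) Rx(roll)).
In Python, from bench import * gives the robot as it stands. The module is installed in compiled form; this text tells all that it offers.
- The arm moves only by the tool apply_moves, never from a script. Its argument "commands" is a list of rows, each a list of 7 numbers: the turn, a rotation vector about the world's x, y, z in rad, then the shift along the world's x, y, z in m, then the opening in per cent of the stroke, from 0 (shut) to 100 (fully open). In form: [[ax, ay, az, x, y, z, jaw], ...]. A call has exactly 5 rows; each row is the pose to reach, as a shift and turn from the pose commanded when the call began; what a row does not reach only later rows make up. A row lasts 1/10 s, in which the tool goes at most 50 mm and 8.59 degrees, less where a joint would pass 70% of its speed; a pose out of reach is approached as far as the arm can. A call with a gripper value outside its range is refused whole. The fingers move at their own pace and stop on an object; the grip force is fixed at half the most. Time passes only in rows, so rows that repeat a pose let the fingers close, or fill a call up. It gives the time, the measured TCP pose, the force, the opening and the grip force at its end, in the units of the state.
- get_obs(): the state, without advancing time (a new reading comes with each control period).
- snapshot(name): name is "side" or "top" or "wrist"; returns a dict with "pixels" (420x560x3 uint8, red, green, blue), "vertical_fov" (degrees; the focal length in pixels is half the picture's height over the tangent of half this angle, whatever the lens; pixels are square), "cx", "cy" (the principal point, pixels), "rvec" (rotation vector, rad) and "tvec" (3), from world to camera coordinates, as OpenCV has them. Camera axes: x right, y down, z forward; pixel columns grow to the right and rows downward; lengths in m; the calibration is good to about 2 mm. A picture is of the moment at which its call begins. There is no depth.
- close_job(): hands the job in; it is judged then, once.
Trained networks look in the newest picture that a camera, given by its name, has taken for a name from the list of things; names that differ only in an ending like _2 or _b are one class to them, and where a whole thing is asked for, a point or a joint stands for the part that bears it (a point fixed in the world has none). Each returns a list of dicts, best first, with "score" (0 to 1); they miss things now and then, are a little off and sometimes report something else, mostly with a low value. They report only what shows in the picture. A call takes as long as a camera call.
- masks_of(camera, query): "mask" (420x560 bool, what is visible of it) and "extent" ([left, top, right, bottom] in pixels, round what is visible of it).
- place_of(camera, query): "pixel" ([column, row] in pixels: a listed point, or the origin of a listed thing).
The state is a dict: "time": time; "joint_positions": joint angles; "qvel": joint speeds; "joint_torque": joint torques, N m; "tool_pos": TCP position; "ee_rot": TCP orientation; "wrist_force": force on the tool from outside, world axes, zero at the start; "wrist_torque": the same for the moment, N m; "width": finger opening in m; "finger_force": force on a finger pad.
Only numpy, scipy, OpenCV 4.12 (cv2) and the standard library are available. Lean on these libraries where they do the work, as an engineer would, in place of code of your own. Each camera call takes 0.05 s, during which the arm holds its last target. There are 200 camera calls.

## Task

Two plug-in boards stand seated in two test sockets on the bench. Free the taller one: swing both of its ejector levers outward and down as far as they go, so that they pry the board up, and leave it standing raised in its guides. Work only the levers, do not handle the board itself, and leave the lower board seated.

Things in the scene. Friction and masses are not known exactly. Their poses are not given: they have to be found in the camera images.
- tall_board: Taller green circuit board, loose, upright in its socket: 5 mm thick (x), 60 mm high, 110 mm long (y) at the foot, 94 mm above. Origin: middle of its lower edge, 20 mm above the bench when seated (top edge 80 mm); rises about 15 mm with both levers out. y points along the board to the robot's left (within 0.25 rad), z up, x away from the robot. Card guides on both faces reach 62 mm above the bench.
- tall_lever_left (a joint): Grey ejector lever at the board's +y (left) end; 0 = upright, grows to 0.8 (stop) as it swings out and down. Hinge parallel to board x, 65 mm from the board's centre, 22 mm above bench. At 0 the middle of its thumb pad's top (20 mm along x, 32 along y) is 16 mm outside and 45 mm above the hinge; pad rises 16 deg outward. Needs 2-4 N on the pad along its arc; stays where left; its foot lifts the board.
- tall_lever_right (a joint): The same lever mirrored at the board's -y (right) end: hinge 65 mm from the board's centre towards -y, 22 mm above the bench; 0 = upright, grows as its top swings towards -y and down, stop at 0.8 rad. Pad, force and behaviour as for the left one. Both start between 0 and 0.05.
- low_board: Lower green circuit board, 30 mm high (top edge 50 mm above the bench), seated in the other socket, which is identical (aluminium plate 50 x 170 x 8 mm, black connector, grey lever at each end); same origin and axes. Stays seated. Which board stands on the left varies.

How it is judged:
At the end, for the whole second after the job is handed in: Both levers of the taller board are at least 0.6 rad outward (stop 0.8); that board rests in its guides, lower edge at least 9 mm above its seat, under 26 mm from its start and within 10 degrees of upright; the lower board is within 6 mm of its start (value of joint each of tall_lever_left, tall_lever_right above 0.6 rad and height (world z) of tall_board above 0.029 m and distance of tall_board from where it was at the start of the episode below 0.026 m and angle between tall_board's own z axis and vertical below 0.17 rad and linear speed of tall_board below 0.01 m/s and distance of low_board from where it was at the start of the episode below 0.006 m); the robot touches nothing.
It fails at once if the robot presses on the taller board itself with more than 4 N (contact force between any of the fingers, the arm and tall_board above 4 N).
It fails at once if the lower board is shifted or raised by more than 6 mm (distance of low_board from where it was at the start of the episode above 0.006 m).
It also fails if it takes over 40 s, if anything falls off the work surface, if the arm or the gripper's body presses on something with over 40 N, if the wrist force passes 120 N, or if a joint passes its speed limit or range.

## Working session

There is one attempt and no reset: what is moved stays moved. The work goes in short steps, Python scripts to look and compute and a tool call to move; the robot and the scene stay as the last step left them, time stands still between calls to the robot, and variables do not carry over. Pictures are saved under pics/ and viewed, at most 10 in all, crops included, and the job is handed in when it is done.

Besides the shell and the picture viewer there is one more tool, called after "Call:" as name([rows], argument=value, ...), one row to a line, values as JSON. apply_moves: Moves the arm, as the interface text tells. Its arguments: {"type":"object","properties":{"commands":{"type":"array"}},"required":["commands"]}

```bash
mkdir -p pics; cat > h.py <<'E'
from bench import *
import numpy as np, cv2
def cam(s):
    f=210/np.tan(np.radians(s["vertical_fov"])/2)
    K=np.array([[f,0,s["cx"]],[0,f,s["cy"]],[0,0,1.]])
    R=cv2.Rodrigues(np.array(s["rvec"],float))[0]; t=np.array(s["tvec"],float)
    return K,R,t
def proj(c,P):
    K,R,t=c; q=(K@(R@np.atleast_2d(P).T+t[:,None])).T; return q[:,:2]/q[:,2:]
def back(c,px,z):
    K,R,t=c; d=R.T@np.linalg.solve(K,[px[0],px[1],1.]); o=-R.T@t
    return o+d*(z-o[2])/d[2]
E
python3 - <<'E'
from h import *
for n in("top","side"):
    s=snapshot(n); cv2.imwrite(f"pics/{n}0.png",s["pixels"][:,:,::-1]); c=cam(s)
    print(n,-c[1].T@c[2],s["vertical_fov"])
    for q,z in(("tall_board",.02),("low_board",.02),("tall_lever_left",.022),("tall_lever_right",.022)):
        for d in place_of(n,q)[:3]: print(q,"place",np.round(d["pixel"],1),round(d["score"],2),np.round(back(c,d["pixel"],z),3))
        for d in masks_of(n,q)[:4]: print(q,"mask",d["extent"],round(d["score"],2),d["mask"].sum())
print(get_obs())
E
```

```text
top [ 0.37790878 -0.16236722  0.91663676] 47.62136237116755
tall_board place [334.4 211.1] 0.63 [ 0.497 -0.273  0.02 ]
low_board place [211.  209.1] 0.69 [ 0.507 -0.039  0.02 ]
low_board place [334.4 212.7] 0.37 [ 0.494 -0.273  0.02 ]
low_board mask [309.3, 202.8, 365.3, 217.2] 0.65 240
low_board mask [189.2, 200.7, 240.3, 211.9] 0.53 227Traceback (most recent call last):
  File "<stdin>", line 6, in <module>
ValueError: it knows: low_board, tall_board
```

```bash
python3 - <<'E'
from h import *
for n in("top","side"):
    s=snapshot(n); cv2.imwrite(f"pics/{n}0.png",cv2.resize(s["pixels"][:,:,::-1],(784,588))); c=cam(s)
    print(n,-c[1].T@c[2],s["vertical_fov"])
    for q,z in(("tall_board",.02),("low_board",.02)):
        for d in place_of(n,q)[:3]: print(q,"place",np.round(d["pixel"],1),round(d["score"],2),np.round(back(c,d["pixel"],z),3))
        for d in masks_of(n,q)[:4]: print(q,"mask",d["extent"],round(d["score"],2),d["mask"].sum())
print(get_obs())
E
```

```text
top [ 0.37790878 -0.16236722  0.91663676] 47.62136237116755
tall_board place [332.9 210.8] 0.78 [ 0.498 -0.271  0.02 ]
tall_board mask [314.0, 203.3, 364.9, 218.2] 0.58 172
low_board place [215.4 207.6] 0.61 [ 0.509 -0.047  0.02 ]
low_board mask [193.4, 204.0, 240.7, 211.0] 0.61 144
side [ 0.30436924 -0.93842335  0.35950659] 44.41365451274544
tall_board mask [282.7, 229.4, 311.9, 292.8] 0.55 758
low_board place [272.5 223.1] 0.62 [ 0.514 -0.031  0.02 ]
low_board mask [263.2, 203.4, 282.0, 226.0] 0.48 87
{'time': 0.75, 'joint_positions': array([-1.35814772e+00,  8.71269124e-02,  1.37069466e+00, -2.77485290e-05,
        1.68361918e+00, -1.03102652e-01]), 'qvel': array([ 4.66749145e-04, -5.85953303e-05, -4.86984587e-04, -5.36520826e-04,
       -1.35578646e-04, -1.29986879e-03]), 'joint_torque': array([-1.96917399e-04, -3.39957190e+01, -3.02554858e+01,  7.17854826e-02,
        2.35354376e-02, -1.73997670e-06]), 'tool_pos': array([ 0.17077877, -0.52282361,  0.20554858]), 'ee_rot': array([3.14144440e+00, 4.30584251e-05, 3.15748125e-01]), 'wrist_force': array([-0.35047197, -0.28491581, -0.181286  ]), 'wrist_torque': array([ 0.03785915, -0.0502477 , -0.01116233]), 'finger_force': 0.0, 'width': 0.09400106534105979}
```

View pics/top0.png

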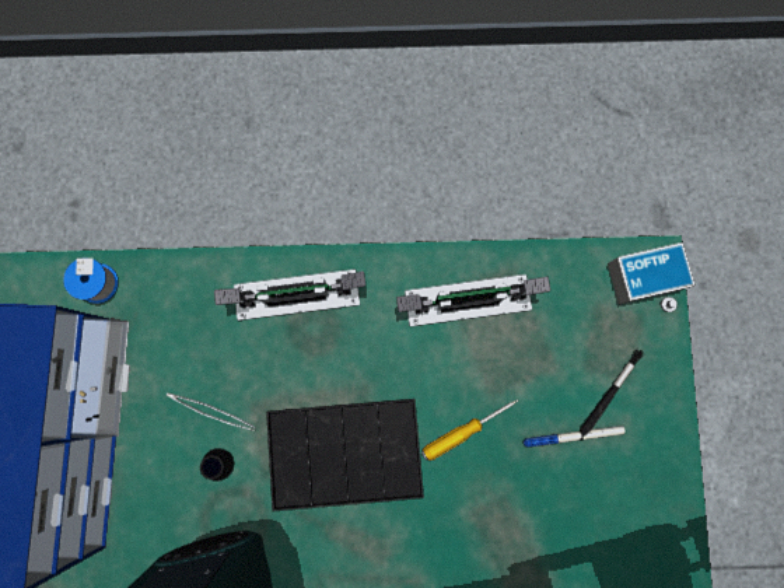

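View pics/side0.png

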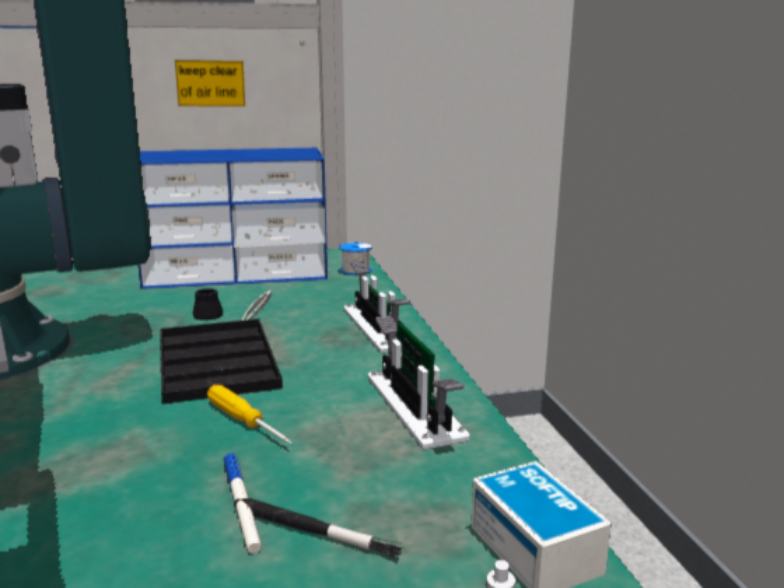

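```bash
python3 - <<'E'
from h import *
s=snapshot("top"); c=cam(s)
k=560/784
P=[back(c,(u*k,v*k),.008) for u,v in((406,292),(526,276),(532,308),(413,325))]
L=back(c,(409*k,303*k),.067);R=back(c,(537*k,285*k),.067)
print(np.round(P,3),np.mean(P,0));print(L,R,(L+R)/2,np.linalg.norm(L-R))
d=L-R; print("psi",np.arctan2(-d[0],d[1]))
s=snapshot("wrist"); c=cam(s); print("wristcam",-c[1].T@c[2],c[1][2],s["vertical_fov"])
E
```

```text
[[ 0.506 -0.19   0.008]
 [ 0.524 -0.356  0.008]
 [ 0.479 -0.362  0.008]
 [ 0.46  -0.198  0.008]] [ 0.49219408 -0.27631571  0.008     ]
[ 0.48302481 -0.19129635  0.067     ] [ 0.50235654 -0.35691226  0.067     ] [ 0.49269067 -0.27410431  0.067     ] 0.16674035479229357
psi 0.11620043541510333
wristcam [ 0.24879786 -0.49723802  0.38427341] [-0.26613864 -0.08729408 -0.95997394] 71.7614486097423
```

Call:
apply_moves([
  [0, 0, 0.137, 0.032, 0.027, 0.001, 0],
  [0, 0, 0.274, 0.064, 0.054, 0.003, 0],
  [0, 0, 0.411, 0.096, 0.081, 0.004, 0],
  [0, 0, 0.548, 0.128, 0.108, 0.006, 0],
  [0, 0, 0.685, 0.16, 0.135, 0.007, 0],
])

```text
time: 1.35
tool_pos: [0.3319, -0.3867, 0.2128]
ee_rot: [3.141, 0.0, 1.006]
wrist_force: [0.1, -0.9, -0.1]
width: 0.0575
finger_force: 0.0
```

Call:
apply_moves([
  [0, 0, 0.137, 0.032, 0.027, 0.001, 0],
  [0, 0, 0.274, 0.064, 0.054, 0.003, 0],
  [0, 0, 0.411, 0.096, 0.081, 0.004, 0],
  [0, 0, 0.548, 0.128, 0.108, 0.006, 0],
  [0, 0, 0.685, 0.16, 0.137, 0.007, 0],
])

```text
time: 1.85
tool_pos: [0.492, -0.2497, 0.2198]
ee_rot: [3.141, 0.001, 1.691]
wrist_force: [0.8, -0.6, 1.0]
width: 0.0174
finger_force: 0.0
```

```bash
python3 - <<'E'
from h import *
s=snapshot("wrist"); c=cam(s); im=cv2.resize(s["pixels"][:,:,::-1],(784,588)).copy()
psi=.116; o=np.array([.4925,-.275,0]); ey=np.array([-np.sin(psi),np.cos(psi),0]); ex=np.array([np.cos(psi),np.sin(psi),0])
for y,z in((81,67),(-81,67),(47,80),(-47,80)):
    q=proj(c,o+ey*y/1e3+[0,0,z/1e3])[0]*1.4; print(y,q); cv2.circle(im,tuple(int(v) for v in q),3,(0,0,255),1)
cv2.imwrite("pics/w1.png",im)
print(place_of("wrist","tall_board")[:2]); st=get_obs(); print(st["tool_pos"],st["ee_rot"],st["width"],st["time"],grip_point_offset, st["wrist_force"])
E
```

```text
81 [388.40530658 206.67652929]
-81 [387.82460877 387.37230205]
47 [388.15342016 251.61324242]
-47 [387.81425575 359.67951751]
[{'pixel': [277.2, 206.1], 'score': 0.61}]
[ 0.49383453 -0.24718405  0.21937541] [ 3.13995413e+00 -1.47068640e-03  1.69393701e+00] 0.009348025552642482 1.95 0.0188 [-0.24599595 -0.7057123   0.76903536]
```

View pics/w1.png

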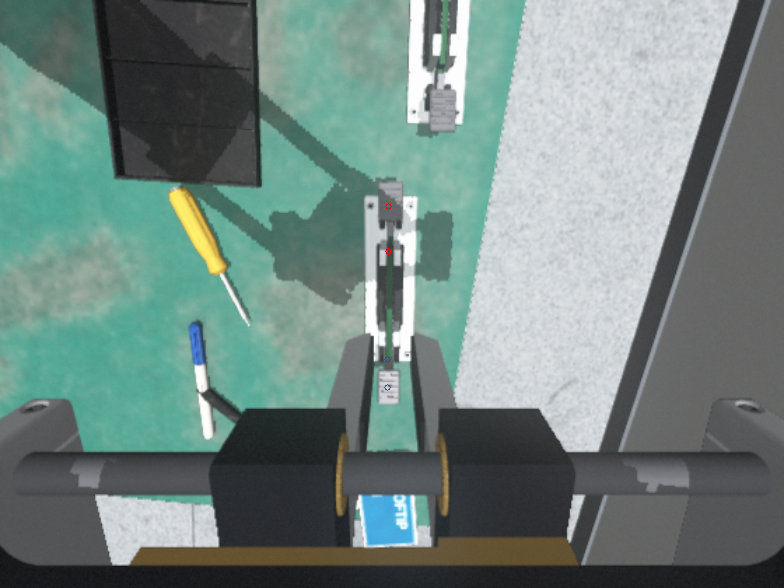

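Call:
apply_moves([
  [0, 0, 0, -0.005, 0.04, 0, 0],
  [0, 0, 0, -0.0085, 0.062, -0.04, 0],
  [0, 0, 0, -0.0085, 0.062, -0.085, 0],
  [0, 0, 0, -0.0085, 0.062, -0.12, 0],
  [0, 0, 0, -0.0085, 0.062, -0.135, 0],
])

```text
time: 2.45
tool_pos: [0.4793, -0.188, 0.0802]
ee_rot: [-3.136, -0.003, 1.684]
wrist_force: [-0.3, -0.1, 0.2]
width: 0.0005
finger_force: 0.0
```

```bash
python3 - <<'E'
from h import *
s=snapshot("wrist"); s=snapshot("side"); cv2.imwrite("pics/s2.png",cv2.resize(s["pixels"][180:330,200:400,::-1],(800,600),interpolation=cv2.INTER_CUBIC))
print(get_obs()["tool_pos"],get_obs()["width"])
E
```

```text
[ 0.47964845 -0.1882846   0.0812241 ] 0.0005708472016792105
```

View pics/s2.png

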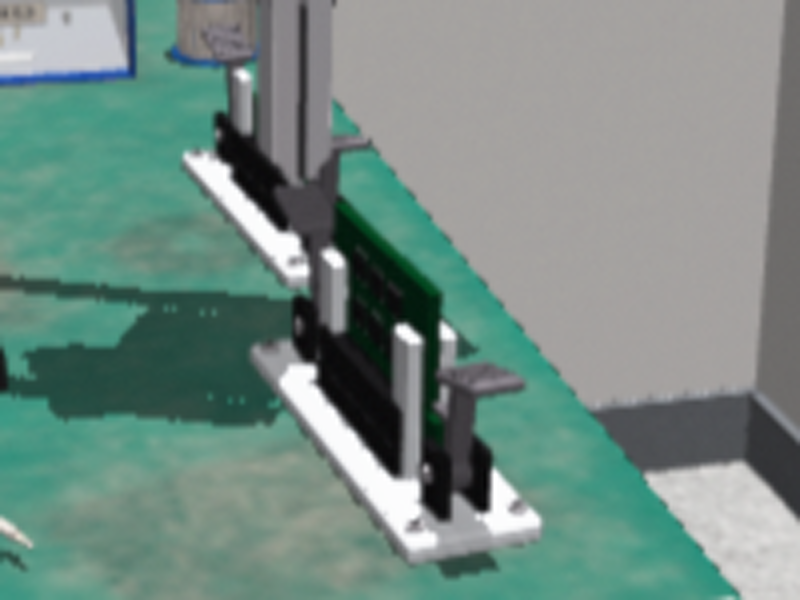

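Call:
apply_moves([
  [0, 0, 0, 0.002, 0.001, -0.006, 0],
  [0, 0, 0, 0.002, 0.002, -0.012, 0],
  [0, 0, 0, 0.002, 0.004, -0.017, 0],
  [0, 0, 0, 0.002, 0.006, -0.021, 0],
  [0, 0, 0, 0.002, 0.008, -0.025, 0],
])

```text
time: 3.05
tool_pos: [0.4851, -0.1788, 0.0619]
ee_rot: [3.139, -0.003, 1.686]
wrist_force: [-2.5, 5.2, 11.4]
width: 0.0005
finger_force: 5.2
```

Call:
apply_moves([
  [0, 0, 0, 0, 0.002, -0.004, 0],
  [0, 0, 0, 0, 0.005, -0.007, 0],
  [0, 0, 0, 0, 0.008, -0.01, 0],
  [0, 0, 0, 0, 0.01, -0.013, 0],
  [0, 0, 0, 0, 0.012, -0.016, 0],
])

```text
time: 3.55
tool_pos: [0.4839, -0.1635, 0.0458]
ee_rot: [3.141, -0.01, 1.687]
wrist_force: [-5.2, 13.9, 12.0]
width: 0.0003
finger_force: 8.5
```

```bash
python3 - <<'E'
from h import *
s=snapshot("side"); cv2.imwrite("pics/s3.png",cv2.resize(s["pixels"][180:330,200:400,::-1],(800,600),interpolation=cv2.INTER_CUBIC))
print(get_obs()["tool_pos"],get_obs()["wrist_force"])
E
```

```text
[ 0.48364629 -0.16290404  0.0448744 ] [-3.80757557 14.01711061 10.11055082]
```

View pics/s3.png

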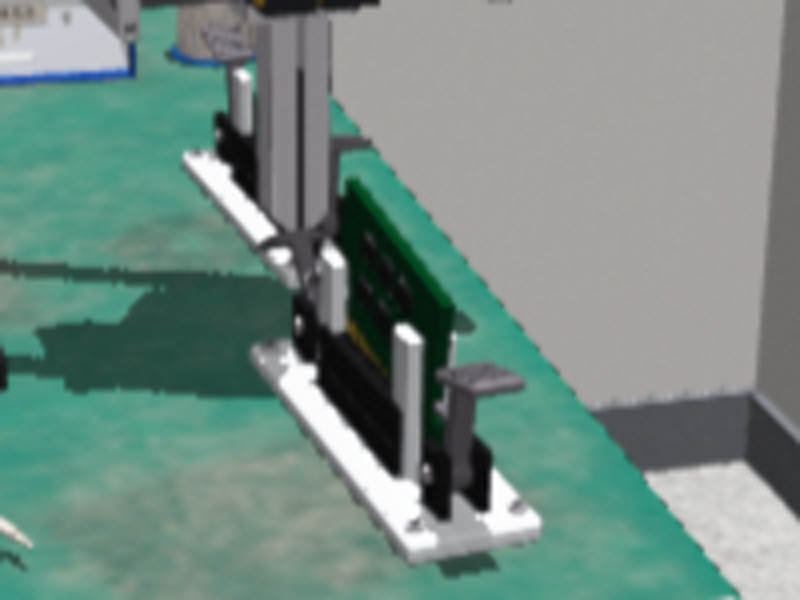

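Call:
apply_moves([
  [0, 0, 0, 0, 0, -0.002, 0],
  [0, 0, 0, 0, 0, -0.004, 0],
  [0, 0, 0, 0, 0, -0.004, 0],
  [0, 0, 0, 0, 0.002, 0.006, 0],
  [0, 0, 0, 0, 0.002, 0.04, 0],
])

```text
time: 4.1
tool_pos: [0.482, -0.1653, 0.081]
ee_rot: [-3.136, -0.003, 1.687]
wrist_force: [1.1, -0.2, -0.3]
width: 0.0006
finger_force: 0.0
```

Call:
apply_moves([
  [0, 0, 0, 0, 0, 0.045, 0],
  [0, 0, 0, 0, -0.01, 0.09, 0],
  [0, 0, 0, 0.005, -0.055, 0.1, 0],
  [0, 0, 0, 0.01, -0.1, 0.1, 0],
  [0, 0, 0, 0.014, -0.148, 0.1, 0],
])

```text
time: 4.6
tool_pos: [0.4992, -0.3166, 0.1855]
ee_rot: [3.139, 0.003, 1.687]
wrist_force: [1.3, -0.2, -0.3]
width: 0.0002
finger_force: 0.0
```

Call:
apply_moves([
  [0, 0, 0, 0.004, -0.045, 0, 0],
  [0, 0, 0, 0.004, -0.045, -0.03, 0],
  [0, 0, 0, 0.004, -0.045, -0.07, 0],
  [0, 0, 0, 0.004, -0.045, -0.1, 0],
  [0, 0, 0, 0.004, -0.045, -0.1, 0],
])

```text
time: 5.1
tool_pos: [0.4994, -0.3579, 0.0777]
ee_rot: [-3.134, -0.008, 1.685]
wrist_force: [0.2, 0.3, -0.8]
width: 0.0006
finger_force: 0.0
```

```bash
python3 - <<'E'
from h import *
s=snapshot("side"); cv2.imwrite("pics/s4.png",cv2.resize(s["pixels"][180:330,200:400,::-1],(800,600),interpolation=cv2.INTER_CUBIC))
print(get_obs()["tool_pos"],get_obs()["wrist_force"])
E
```

```text
[ 0.50100578 -0.35899014  0.08116684] [0.50997312 0.63643619 0.45037586]
```

View pics/s4.png

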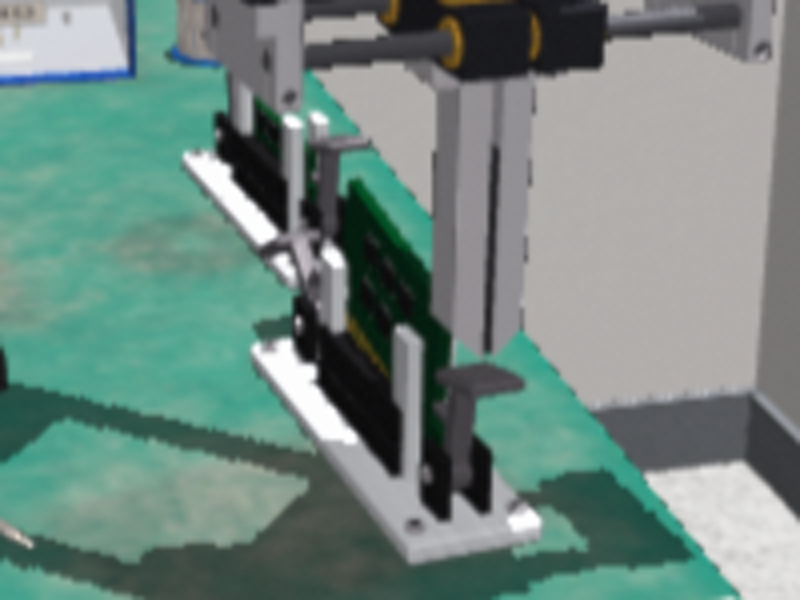

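Call:
apply_moves([
  [0, 0, 0, 0, -0.001, -0.006, 0],
  [0, 0, 0, 0, -0.002, -0.012, 0],
  [0, 0, 0, 0, -0.004, -0.017, 0],
  [0, 0, 0, 0, -0.006, -0.021, 0],
  [0, 0, 0, 0.001, -0.008, -0.025, 0],
])

```text
time: 5.65
tool_pos: [0.5048, -0.3724, 0.0629]
ee_rot: [3.138, 0.011, 1.685]
wrist_force: [-2.8, -6.7, 8.3]
width: 0.0004
finger_force: 4.4
```

Call:
apply_moves([
  [0, 0, 0, 0, -0.002, -0.004, 0],
  [0, 0, 0, 0, -0.005, -0.007, 0],
  [0, 0, 0, 0, -0.008, -0.01, 0],
  [0, 0, 0, 0.001, -0.01, -0.013, 0],
  [0, 0, 0, 0.001, -0.012, -0.016, 0],
])

```text
time: 6.15
tool_pos: [0.5063, -0.3859, 0.0477]
ee_rot: [3.136, 0.014, 1.685]
wrist_force: [-0.9, -7.2, 7.5]
width: 0.0003
finger_force: 4.6
```

```bash
python3 - <<'E'
from h import *
s=snapshot("side"); cv2.imwrite("pics/s5.png",cv2.resize(s["pixels"][180:330,200:400,::-1],(800,600),interpolation=cv2.INTER_CUBIC))
print(get_obs()["tool_pos"],get_obs()["wrist_force"])
E
```

```text
[ 0.50631019 -0.38625557  0.04709075] [ 0.33726717 -8.38276333  6.47865647]
```

View pics/s5.png

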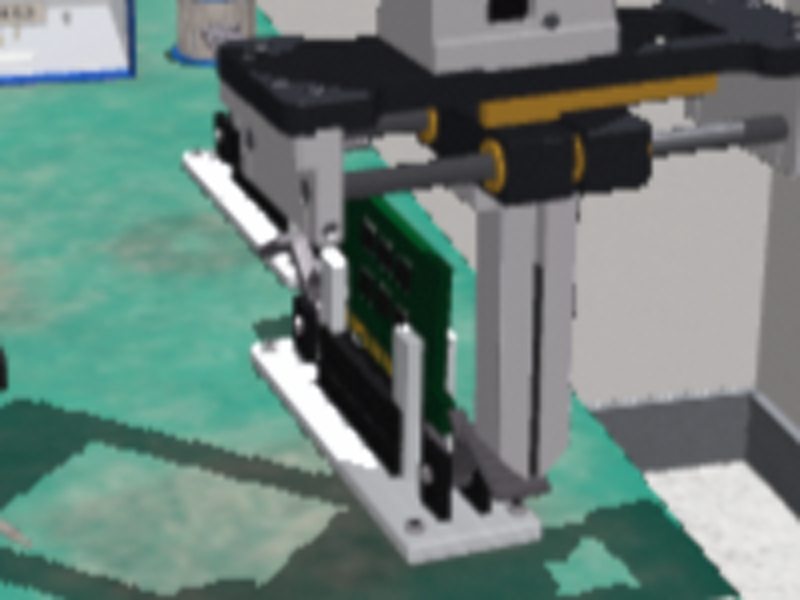

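Call:
apply_moves([
  [0, 0, 0, 0, 0, -0.002, 0],
  [0, 0, 0, 0, 0, -0.004, 0],
  [0, 0, 0, 0, 0, -0.006, 0],
  [0, 0, 0, 0, -0.001, -0.008, 0],
  [0, 0, 0, 0, -0.001, -0.008, 0],
])

```text
time: 6.7
tool_pos: [0.5068, -0.3893, 0.0411]
ee_rot: [3.135, 0.019, 1.684]
wrist_force: [-1.0, -11.3, 8.1]
width: 0.0007
finger_force: 6.4
```

Call:
apply_moves([
  [0, 0, 0, 0, 0, 0.008, 0],
  [0, 0, 0, 0, 0, 0.045, 0],
  [0, 0, 0, 0, -0.01, 0.09, 0],
  [0, 0, 0, -0.02, -0.05, 0.13, 0],
  [0, 0, 0, -0.06, -0.08, 0.13, 0],
])

```text
time: 7.2
tool_pos: [0.4532, -0.4581, 0.1706]
ee_rot: [3.134, 0.009, 1.69]
wrist_force: [0.0, -1.2, 0.1]
width: 0.0004
finger_force: 0.0
```

Call:
apply_moves([
  [0, 0, 0, -0.04, -0.02, 0, 0],
  [0, 0, 0, -0.08, -0.03, 0, 0],
  [0, 0, 0, -0.12, -0.03, 0, 0],
  [0, 0, 0, -0.15, -0.03, 0, 0],
  [0, 0, 0, -0.15, -0.03, 0, 0],
])

```text
time: 7.7
tool_pos: [0.2966, -0.4864, 0.1644]
ee_rot: [-3.141, 0.0, 1.682]
wrist_force: [-0.2, 0.3, 0.7]
width: 0.0005
finger_force: 0.0
```

```bash
python3 - <<'E'
from h import *
s=snapshot("side"); a=cv2.resize(s["pixels"][190:310,240:360,::-1],(500,500),interpolation=cv2.INTER_CUBIC)
s=snapshot("top"); b=cv2.resize(s["pixels"][180:240,140:400,::-1],(780,180),interpolation=cv2.INTER_CUBIC); 
im=np.zeros((590,780,3),np.uint8); im[:400,:400]=cv2.resize(a,(400,400)); im[405:585]=b
cv2.imwrite("pics/s6.png",im)
print(get_obs()["tool_pos"],get_obs()["wrist_force"])
E
```

```text
[ 0.29977478 -0.48629016  0.16420697] [-0.01594176 -0.1399026  -0.31351801]
```

View pics/s6.png

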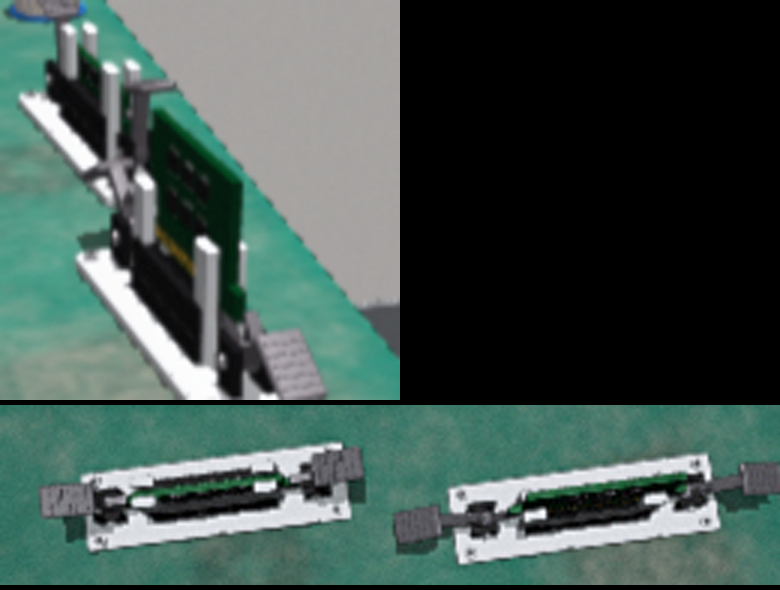

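```bash
python3 - <<'E'
from h import *
s=snapshot("side"); c=cam(s); psi=.116; ey=np.array([-np.sin(psi),np.cos(psi),0]); o=np.array([.4935,-.2735,0])
for z in(.08,.089,.095):
    print(z,[proj(c,o+ey*y+[0,0,z])[0].round(1) for y in(-.047,.047)])
print("seen near corner (312.9,244.6), far (286,222.5)")
s=snapshot("top"); c=cam(s)
for th in(.6,.8):
    a=.342+th; print(th,[proj(c,o+g*ey*(.065+.0478*np.sin(a))+[0,0,.022+.0478*np.cos(a)])[0].round(1) for g in(1,-1)])
cv2.imwrite("pics/t7.png",cv2.resize(s["pixels"][190:235,255:420,::-1],None,fx=4.8,fy=4.8,interpolation=cv2.INTER_CUBIC))
print(get_obs()["time"])
E
```

```text
0.08 [array([309.6, 253.2]), array([284.9, 230.2])]
0.089 [array([309.7, 247.1]), array([284.9, 224.7])]
0.095 [array([309.8, 243. ]), array([284.9, 221. ])]
seen near corner (312.9,244.6), far (286,222.5)
0.6 [array([280.6, 218.7]), array([392.1, 203. ])]
0.8 [array([278. , 219.6]), array([393.6, 203.3])]
7.9
```

View pics/t7.png

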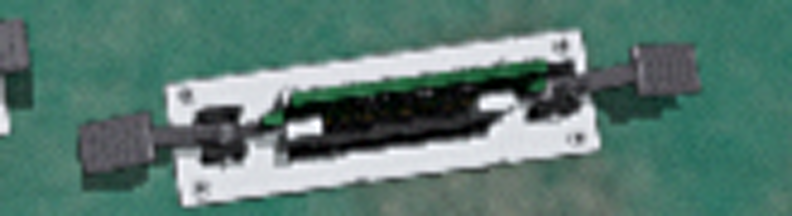

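The close-up shows both pads fully swung out: left at about (279, 220), right at about (394, 205), both consistent with 0.7–0.8 rad. The board's top edge is about 13 mm up at both ends. The arm is clear, so I am handing in.

```bash
python3 -c "
from bench import *
print(close_job())"
```

```text
the job is handed in; nothing more can be done
None
```

I handed the job in: from the images, both of the tall board's levers are at or near their 0.8 rad stop, the board stands about 13 mm up in its guides, the lower board was not touched and the arm is clear; `close_job()` returned no verdict.

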